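# Slide a well plate under the scanning bridge and start the scan

## Robot

A 6-joint arm with a two-finger parallel gripper is mounted at the origin on the work surface. World frame = base frame: x ahead of the robot, y to its left, z up, the work surface at z = 0. Lengths are in m, angles in rad, forces in N, time in s.
With the tool pointing down it reaches from about 0.275 to 0.825 m from the base axis. Payload 4.9 kg.
Tool frame: the origin (TCP) lies midway between the tips of the shut fingers; the grasp point (between the pads) lies 19 mm behind it (bot.grip_depth is the distance from the TCP to the grasp point, in m); y points along the fingers, x is the direction in which the jaws open and shut, and the axes are right-handed (so a half turn about y gives the same grasp; the last joint's range is limited). The gripper opens to 85 mm and grips with 20 to 120 N. Pads are 22 mm wide; open, the fingers measure 114 mm over their backs; the gripper's body (76 mm by 85 mm) begins 54 mm behind the grasp point. The pads swing forward as they close: fully open they stand 13 mm farther back than shut.
Start: joints at [-0.134, 0.326, -0.193, 1.052, 0, 1.437], TCP at [0.55, 0, 0.231] pointing down, gripper open.
Joint ranges: [-2.65, 2.65], [-0.97, 1.79], [-1.3, 1.35], [-1.93, 2.1], [-1.47, 1.37], [-3.14, 3.14]. Speed limits (rad/s): [2.57, 2.57, 3.14, 3.14, 3.14, 3.14].

## Interface

Orientations are given as a unit quaternion [w, x, y, z].
In Python, from cell import bot gives the robot as it stands. Calls block until the motion is done:
- bot.move_pose(position, orientation): joint-space move of the TCP to a pose.
- bot.move_linear(position, speed=0.15, rotation=None, until_force=None): straight line of the TCP; rotation=None keeps the orientation; speed is the mean speed in m/s. With until_force (N) it stops when the force on the tool has changed by that much, and returns True; else False.
- bot.goto_joints(angles): joint-space move.
- bot.set_gripper(opening, grasp_force=None): opening from 0.0 (shut) to 1.0 (fully open); grasp_force is the grip in N (None keeps the last); returns when the fingers have stopped.
- bot.wait(seconds).
- bot.solve_ik(position, orientation): joint angles nearest the present ones, or None.
- bot.camera(name): name is "scene" or "side" or "wrist"; returns the picture (400x640x3 uint8, red, green, blue); there is no depth.
- bot.calibration(name): a dict with "mtx" (3x3 intrinsics, pixels), "extrinsics" (4x4, takes a point from world to camera coordinates); the wrist camera has in their place "hand_eye" (4x4, takes a point from camera to tool coordinates, whose origin is the TCP and whose axes are the tool frame's). Camera axes: x right, y down, z forward; pixel columns grow to the right and rows downward; lengths in m; the calibration is good to about 2 mm. A picture is of the moment at which its call begins: read the wrist's pose just before it. calibration takes no time and is no camera call.
A pose or a line that the arm cannot do raises bot.PlanningError and nothing moves.
- bot.close_job(): hands the job in, once; it reports no verdict.
Trained networks look in the newest picture that a camera, given by its name, has taken for a name from the list of things; names that differ only in an ending like _2 or _b are one class to them, and where a whole thing is asked for, a point or a joint stands for the part that bears it (a point fixed in the world has none). Each returns a list of dicts, best first, with "confidence" (0 to 1); they miss things now and then, are a little off and sometimes report something else, mostly with a low value. They report only what shows in the picture. A call takes as long as a camera call.
- bot.search_frame(camera, thing): "bbox" ([left, top, width, height] in pixels, round what is visible of it).
Readings, each from a call of its own:
- bot.read_clock(): time.
- bot.read_joint_positions(): joint angles.
- bot.read_joint_vel(): joint speeds.
- bot.read_joint_efforts(): joint torques, N m.
- bot.read_position(): TCP position.
- bot.read_tool_rot(): TCP orientation.
- bot.read_ft_force(): force on the tool from outside, world axes, zero at the start.
- bot.read_moment(): the same for the moment, N m.
- bot.read_gripper_width(): opening from 0.0 (shut) to 1.0 (fully open).
Only numpy, scipy, OpenCV 4.12 (cv2) and the standard library are available. Lean on these libraries where they do the work, as an engineer would, in place of code of your own. Each camera call takes 0.05 s, during which the arm holds its last target. There are 200 camera calls.

## Task

Push the yellow-edged well plate along the bench, flat all the way, in at the open splayed side of the low scanning bridge and under its beam until it sits squarely against the orange stop bar on the far side. Do not lift or tip it. Only when it is fully home, press the green button on the bridge right down and let it go, leaving everything else on the bench where it stands.

Things in the scene. Friction and masses are not known exactly. Their poses are not given: they have to be found in the camera images.
- well_plate: Flat 96-well plate, a solid slab 128 (its x) x 86 (its y) x 15 mm high with a yellow rim and a white top with blue and grey wells, 0.09 to 0.18 kg, loose on the bench. Too wide to grasp across. Origin at the centre of its underside; it starts lying flat outside the entrance with its x axis roughly along the bridge's x axis (up to about 0.45 rad off, and up to 35 mm to one side). Either end may lead.
- bridge: Fixed low scanning bridge, white and blue. Origin on the bench under the middle of the beam; its x axis is the way in (entrance on the -x side, facing the robot's right), z up. The beam spans x +-35 mm, y +-62 mm, underside 19 mm and top 45 mm above the bench. A white control pod as high as the beam adjoins at y -62 to -127 mm, x +-35, on the side away from the robot.
- channel_mouth (a point): Point on the bench in the middle of the channel's entrance, 35 mm before the bridge's origin, axes as the bridge. From here blue guide walls 19 mm high run 91 mm inwards, 98 mm apart (inner faces); blue lead-in walls 12 mm high splay outwards to 64 mm before the bridge's origin, about 128 mm apart at their ends.
- stop_face (a point): Middle of the lower edge of the orange stop bar's face, 48 mm beyond the bridge's origin, axes as the bridge. The fixed bar, 12 mm high, closes the channel behind the beam; the plate's leading end rests flat on it when home.
- scan_home (a point): Point on the bench where the plate's origin lies when the plate is home against the stop bar: 16 mm before the bridge's origin in the middle of the channel, axes as the bridge. Home, the plate's rear edge sticks out of the entrance, 80 mm before the bridge's origin (45 mm before the beam).
- scan_button (a joint): Travel of the round green spring push button (30 mm across) on the bridge's control pod: 0 m released, 0.006 m fully down, which takes 5 N; it springs back when let go.
- scan_button_top (a point): Centre of the top face of the green button, which is pressed straight down.
- tube_rack: White rack 100 x 170 x 35 mm with capped tubes, 77 mm high with them, beyond the stop bar; loose, to be left alone; origin at the centre of its underside, z up
- tip_box: White pipette-tip box 85 x 120 x 56 mm; loose, to be left alone; origin at the centre of its underside, z up
- vial_block: Small white block 50 x 50 x 30 mm with a red and a green cap on top (42 mm high in all), beyond the pod; loose, to be left alone; origin at the centre of its underside, z up
- reagent_box: Blue box 45 x 70 x 50 mm; loose, to be left alone; origin at the centre of its underside, z up
- buffer_bottle: Bottle with blue cap, 56 mm diameter, 100 mm high; loose, to be left alone; origin at the centre of its underside, z up
- sample_jar: Small jar with red cap, 40 mm diameter, 45 mm high, on the robot's side of the bridge; loose, to be left alone; origin at the centre of its underside, z up

How it is judged:
On the way, in this order (a step that is already met when the one before it is completed fails the run):
1. the plate is home: under the beam, flat and square against the stop bar (x of well_plate in the frame of scan_home between -0.005 and 0.005 m and y of well_plate in the frame of scan_home between -0.009 and 0.009 m and height (world z) of well_plate below 0.004 m and angle between the x axis of well_plate and the x axis of bridge, either way round below 0.06 rad and angle between well_plate's own z axis and vertical below 0.05 rad), for 0.2 s.
2. the green button is pressed down (value of joint scan_button above 0.0045 m), for 0.05 s.
At the end, for the whole second after the job is handed in: The plate lies flat under the beam at rest, its centre within 5 mm along the channel and 9 mm across it of the home point, square to the channel within 0.06 rad, and the button has been pressed (over 4.5 mm) and has sprung back (under 2 mm) (all of step 1 and linear speed of well_plate below 0.01 m/s and value of joint scan_button below 0.002 m); the robot touches nothing.
It fails at once if the plate is lifted (over 8 mm) (height (world z) of well_plate above 0.008 m).
It fails at once if the plate is tipped (over 0.10 rad) (angle between well_plate's own z axis and vertical above 0.1 rad).
It fails at once if the button is pressed before the plate is home (value of joint scan_button above 0.003 m and not (x of well_plate in the frame of scan_home between -0.005 and 0.005 m and y of well_plate in the frame of scan_home between -0.009 and 0.009 m and height (world z) of well_plate below 0.004 m and angle between the x axis of well_plate and the x axis of bridge, either way round below 0.06 rad and angle between well_plate's own z axis and vertical below 0.05 rad)).
It fails at once if anything else on the bench is moved over 15 mm or tipped over (distance of any of tube_rack, tip_box, vial_block, reagent_box, buffer_bottle, sample_jar from where it was at the start of the episode above 0.015 m or angle between any of tube_rack, tip_box, vial_block, reagent_box, buffer_bottle, sample_jar's own z axis and vertical above 0.3 rad).
It also fails if it takes over 72 s, if anything falls off the work surface, if the arm or the gripper's body presses on something with over 40 N, if the wrist force passes 120 N, or if a joint passes its speed limit or range.

## Working session

There is one attempt and no reset: what is moved stays moved. The work goes in short steps, each a Python script; the robot and the scene stay as the last script left them, time stands still between calls to the robot, and variables do not carry over. Pictures are saved under pics/ and viewed, about 8 in all and at most 12, crops included, and the job is handed in when it is done.

```bash
ls; mkdir -p pics
python3 - <<'E'
from cell import bot
import cv2
for n in ("scene","side"):
    im=bot.camera(n); cv2.imwrite(f"pics/{n}0.png",im[:,:,::-1])
    for t in ("well_plate","bridge","scan_button","sample_jar","stop_face"):
        try: print(n,t,[(d['bbox'],round(d['confidence'],2)) for d in bot.search_frame(n,t)][:2])
        except Exception as e: print(t,e)
    c=bot.calibration(n);print(c['mtx'].tolist() if hasattr(c['mtx'],'tolist') else c['mtx'],c['extrinsics'])
print(bot.calibration("wrist"),bot.read_clock(),bot.read_tool_rot())
E
```

```text
pics
scene well_plate [([287.3, 182.5, 45.4, 50.9], 0.62), ([376.9, 168.6, 10.5, 1.0], 0.26)]
scene bridge [([329.0, 136.5, 72.5, 56.8], 0.86)]
scene scan_button [([377.5, 168.3, 10.2, 4.1], 0.58)]
scene sample_jar [([335.7, 125.3, 10.7, 7.8], 0.47)]
scene stop_face [([326.6, 138.8, 72.9, 53.9], 0.9)]
[[393.4289533797892, 0.0, 316.2184726466218], [0.0, 393.4289533797892, 197.6391149285479], [0.0, 0.0, 1.0]] [[ 0.68154457  0.73174555 -0.00674147 -0.36126843]
 [ 0.62474988 -0.58663676 -0.51531049 -0.33071646]
 [-0.38103096  0.34699533 -0.85697704  1.33971596]
 [ 0.          0.          0.          1.        ]]
side well_plate [([311.8, 205.5, 34.0, 32.3], 0.76)]
side bridge [([264.0, 255.7, 87.1, 45.2], 0.59)]
side scan_button [([259.3, 299.7, 88.2, 65.0], 0.58)]
side sample_jar [([356.7, 275.1, 19.8, 22.6], 0.7)]
side stop_face [([265.7, 254.0, 85.2, 47.6], 0.64)]
[[433.9639416419136, 0.0, 319.90971600002706], [0.0, 433.9639416419136, 200.86557510326693], [0.0, 0.0, 1.0]] [[-0.98557555 -0.16765758 -0.02306033  0.54585639]
 [-0.08345301  0.6000125  -0.79562592  0.13144974]
 [ 0.14722921 -0.78222499 -0.60534917  1.12098184]
 [ 0.          0.          0.          1.        ]]
{'mtx': array([[280.33576857,   0.        , 319.2131823 ],
       [  0.        , 280.33576857, 197.69597941],
       [  0.        ,   0.        ,   1.        ]]), 'hand_eye': array([[ 9.99999390e-01,  1.01338522e-05, -1.10476647e-03,
         8.41961078e-04],
       [ 1.06771310e-03, -2.65822056e-01,  9.64021522e-01,
        -1.42097190e-01],
       [-2.83902042e-04, -9.64022113e-01, -2.65821904e-01,
         6.78612062e-02],
       [ 0.00000000e+00,  0.00000000e+00,  0.00000000e+00,
         1.00000000e+00]])} 0.6 [-7.07104817e-01  7.07108746e-01 -4.00868035e-06 -4.12508394e-07]
```

View pictures.

Run:
```python
import cv2
a=cv2.imread("pics/scene0.png")[90:270,240:440]; b=cv2.imread("pics/side0.png")[180:340,230:430]
cv2.imwrite("pics/a.png",cv2.resize(a,None,fx=4,fy=4,interpolation=2)[:600]); cv2.imwrite("pics/b.png",cv2.resize(b,None,fx=4,fy=4,interpolation=2)[:600])
```

```text
(no output)
```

View pics/a.png

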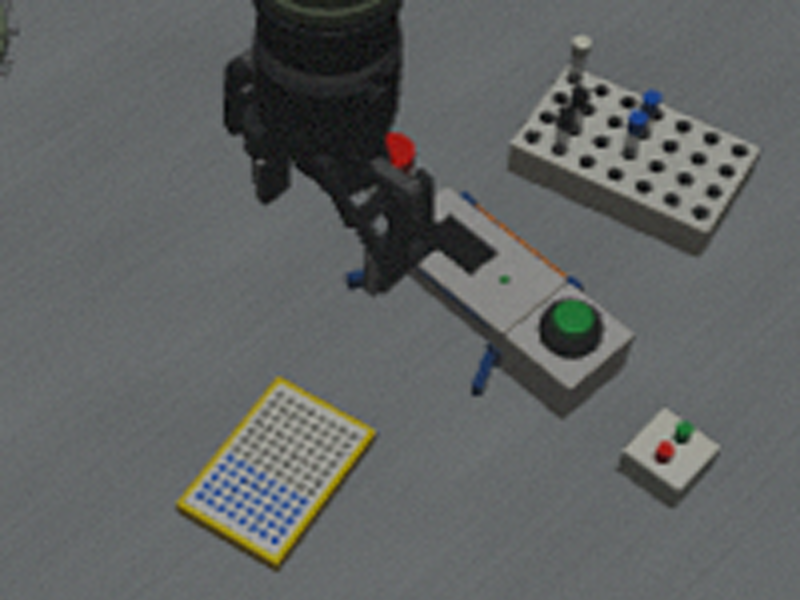

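View pics/b.png

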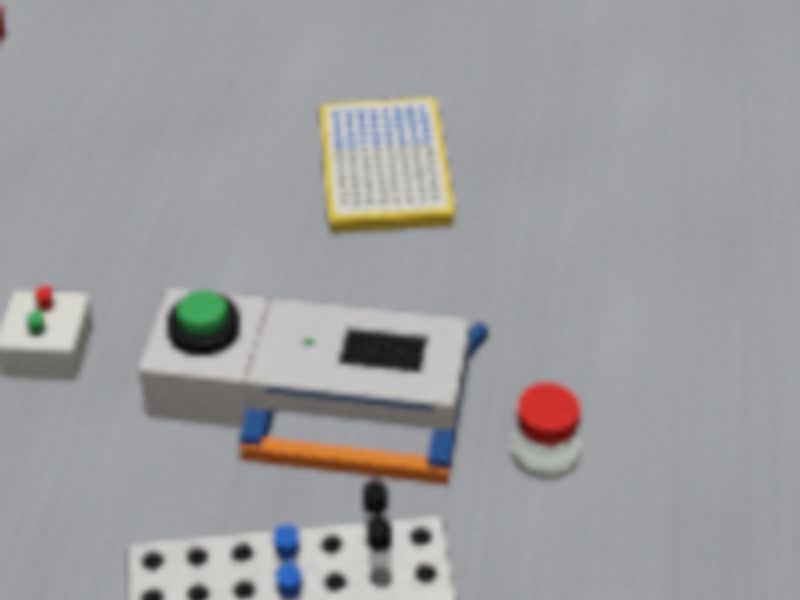

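The scene view shows the plate corners (crop) at (280,380), (375,433), (278,562) and (180,505), with the bridge up and to the right. The side view shows the plate corners at (322,103), (437,98), (452,215) and (332,222), the beam and pod top, the green button at (203,310), and the orange bar at (345,455). The way between plate and bridge is clear.

```bash
cat > h.py <<'E'
import numpy as np
from cell import bot
def ray(K,T,u,v,z):  # T world->cam
    R,t=T[:3,:3],T[:3,3]; o=-R.T@t; d=R.T@np.linalg.inv(K)@np.array([u,v,1.])
    return o+d*(z-o[2])/d[2]
def px(cam,u,v,z):
    c=bot.calibration(cam); return ray(np.array(c['mtx']),np.array(c['extrinsics']),u,v,z)
E
python3 - <<'E'
from h import *
def S(n,l,z):
    ox,oy=(240,90) if n=="scene" else (230,180)
    return np.array([px(n,ox+(x+.5)/4-.5,oy+(y+.5)/4-.5,z)[:2] for x,y in l])
for n,l in (("scene",[(280,380),(375,433),(278,562),(180,505)]),("side",[(322,103),(437,98),(452,215),(332,222)])):
    p=S(n,l,.015); print(n,"plate",p.round(4).tolist(),p.mean(0),np.linalg.norm(np.roll(p,-1,0)-p,axis=1))
    e=[p[0]-p[1],p[3]-p[2]] if n=="x" else [p[1]-p[2],p[0]-p[3]]
    print("yaw long",[np.arctan2(*v[::-1]) for v in e])
print("button scene",S("scene",[(575,317)],.055),"side",S("side",[(203,310)],.055))
print("pod/beam top side",S("side",[(165,291),(468,320),(143,372),(462,397)],.045).round(4).tolist())
print("scene",S("scene",[(440,190),(635,337),(566,388),(502,332)],.045).round(4).tolist())
print("stop bar top ends side",S("side",[(243,447),(448,470)],.012).round(4).tolist())
print("jar",S("side",[(548,408)],.045))
E
```

```text
scene plate [[0.4909, 0.0104], [0.5704, 0.0293], [0.5985, -0.0899], [0.5196, -0.1098]] [ 0.5448342  -0.03997779] [0.08164121 0.12247321 0.08136474 0.12353819]
yaw long [np.float64(1.8022882129134796), np.float64(1.8046066364476034)]
side plate [[0.5986, -0.0939], [0.5159, -0.1115], [0.4887, 0.0151], [0.5677, 0.0336]] [ 0.54272129 -0.0391585 ] [0.08453029 0.12947855 0.08114962 0.13117435]
yaw long [np.float64(-1.358826296867173), np.float64(-1.332953116670718)]
button scene [[0.61518615 0.18287838]] side [[0.62111276 0.16681458]]
pod/beam top side [[0.6517, 0.1443], [0.463, 0.1421], [0.6471, 0.2125], [0.459, 0.2044]]
scene [[0.4622, 0.2023], [0.6524, 0.2073], [0.6479, 0.1393], [0.5844, 0.1413]]
stop bar top ends side [[0.5844, 0.2321], [0.4634, 0.2313]]
jar [[0.40934107 0.20557316]]
```

```bash
cat >> h.py <<'E'
from scipy.spatial.transform import Rotation as Ro
def wristT():
    p=np.array(bot.read_position()); q=np.array(bot.read_tool_rot())
    T=np.eye(4); T[:3,:3]=Ro.from_quat(q[[1,2,3,0]]).as_matrix(); T[:3,3]=p
    return np.linalg.inv(T@np.array(bot.calibration("wrist")["hand_eye"]))
def q_yaw(a):  # tool x at world angle a, pointing down
    q=(Ro.from_euler('z',a)*Ro.from_euler('x',-np.pi/2)).as_quat(); return q[[3,0,1,2]]
E
python3 - <<'E'
from h import *
import cv2
T=wristT(); np.save("T0.npy",T); im=bot.camera("wrist"); cv2.imwrite("pics/w0.png",im[:,:,::-1])
K=np.array(bot.calibration("wrist")["mtx"])
for a,b,z in((.651,.1385,.045),(.462,.1385,.045),(.544,-.04,.015)):
    c=K@(T[:3,:3]@[a,b,z]+T[:3,3]); print(c[:2]/c[2])
E
```

```text
[413.83116522  51.36576592]
[235.89688752  51.46779558]
[314.38273685 204.23167073]
```

View pics/w0.png

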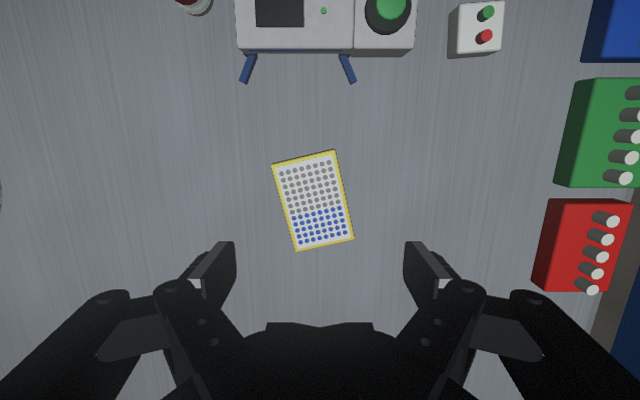

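The wrist view shows the beam's front top edge at row ~49 from column 236 to 416, lead-in ends at about (244,83) and (351,82), and the plate corners at (272,164), (335,150), (353,239) and (297,250). I'll check the bridge yaw numerically, then align the plate with a side push.

Run:
```python
from h import *
import cv2
T=np.load("T0.npy");K=np.array(bot.calibration("wrist")["mtx"]); g=cv2.imread("pics/w0.png",0).astype(float)
P=lambda u,v,z: ray(K,T,u,v,z)[:2]
# largest dark step between rows 42-58 per column
l=[]
for u in range(245,405,4):
    if 346<u<362: continue
    d=np.diff(cv2.GaussianBlur(g,(1,5),0)[42:58,u]); i=d.argmin(); 
    o=0 if i in(0,len(d)-1) else .5*(d[i-1]-d[i+1])/(d[i-1]-2*d[i]+d[i+1])
    l.append(P(u,42.5+i+o,.045))
l=np.array(l); f=np.polyfit(l[:,0],l[:,1],1); r=l[:,1]-np.polyval(f,l[:,0]);print("front edge slope",f[0],"y@.523",np.polyval(f,.523),r.std())
k=abs(r)<.002; f=np.polyfit(l[k,0],l[k,1],1);print(f[0],np.polyval(f,.523),k.sum())
print("ends",P(236,45,.045),P(416,45,.045),"leads",P(244,83,.012),P(351,82,.012))
p=np.array([P(u,v,.015) for u,v in((272,164),(335,150),(353,239),(297,250))]);print(p,p.mean(0))
print("button",P(387,8,.055))
```

```text
front edge slope -0.00045535209287063844 y@.523 0.14169460394968555 5.3910230717773015e-05
-0.00045535209287063844 0.14169460394968555 36
ends [0.46260061 0.14469783] [0.65274465 0.14459513] leads [0.46008578 0.11122376] [0.58864551 0.11228904]
[[ 0.48985166  0.01392078]
 [ 0.57046316  0.03171435]
 [ 0.59712765 -0.09016555]
 [ 0.51937073 -0.10680903]] [ 0.5442033  -0.03783486]
button [0.61783716 0.17539762]
```

Run:
```python
from h import *
import cv2
bot.set_gripper(0.6)
best=min((abs(j[5]),a) for a in(np.pi/2,-np.pi/2) if (j:=bot.solve_ik([.65,-.04,.1],q_yaw(a))) is not None)[1]
print(best)
bot.move_pose([.65,-.04,.1],q_yaw(best))
bot.move_linear([.65,-.04,.02],speed=.1)
hit=bot.move_linear([.65,-.04,-.02],speed=.02,until_force=4)
z=bot.read_position()[2]; print(hit,z,bot.read_clock())
zc=z+.004
bot.move_linear([.65,-.04,zc],speed=.05)
f0=np.array(bot.read_ft_force())
bot.move_linear([.578,-.04,zc],speed=.04); print(bot.read_position(),np.array(bot.read_ft_force())-f0)
bot.move_linear([.62,-.04,zc],speed=.1)
bot.move_linear([.62,-.04,.1],speed=.15)
bot.move_pose([.5243,-.06,.2],q_yaw(0))
T=wristT(); np.save("T1.npy",T); im=bot.camera("wrist"); cv2.imwrite("pics/w1.png",im[:,:,::-1]); print(bot.read_clock(),bot.read_joint_positions())
```

```text
1.5707963267948966
True -0.0031898976051512318 4.65
[ 0.57809827 -0.03999213  0.00079267] [-2.04846288 -0.38957298  1.68981887]
9.6167 [-2.53778724e-01  3.09931370e-01 -3.01316966e-01  9.60477789e-01
  1.04624486e-05  1.31640002e+00]
```

View pics/w1.png

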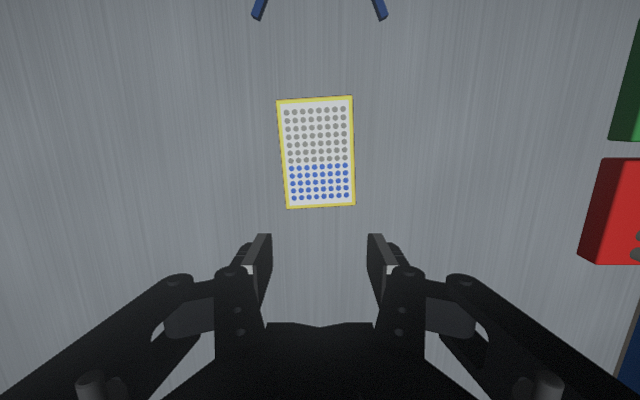

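The plate is now nearly square to the channel, with corners at (277,100), (352,96), (355,204) and (288,208).

Run:
```python
from h import *
T=np.load("T1.npy");K=np.array(bot.calibration("wrist")["mtx"])
p=np.array([ray(K,T,u,v,.015)[:2] for u,v in((277,100),(352,96),(355,204),(288,208))]);print(p,p.mean(0)); e=p[0]+p[1]-p[2]-p[3];print(np.arctan2(e[1],e[0])-np.pi/2)
```

```text
[[ 0.47787368  0.02963065]
 [ 0.56040133  0.03380714]
 [ 0.56793544 -0.08993528]
 [ 0.48636109 -0.0951118 ]] [ 0.52314288 -0.03040232]
0.06438774042880113
```

Run:
```python
from h import *
import cv2
x=.5243; zc=.001
bot.move_pose([x,-.14,.1],q_yaw(0))
bot.move_linear([x,-.14,zc],speed=.1)
f0=np.array(bot.read_ft_force())
print(bot.move_linear([x,.06,zc],speed=.05,until_force=10),bot.read_position()[1],np.array(bot.read_ft_force())-f0)
print(bot.move_linear([x,.098,zc],speed=.015,until_force=6),bot.read_position()[1],np.array(bot.read_ft_force())-f0)
for n in("side","scene"): im=bot.camera(n); cv2.imwrite(f"pics/{n}1.png",im[:,:,::-1])
print(bot.read_clock())
b=cv2.imread("pics/side1.png")[180:330,230:430]
cv2.imwrite("pics/b1.png",cv2.resize(b,None,fx=4,fy=4,interpolation=2))
```

```text
False 0.05995017684628394 [ 0.7869053  -1.44382899 -1.06098108]
True 0.0850935007912235 [ 1.45505066 -0.86216286 -0.47485436]
17.2167
```

View pics/b1.png

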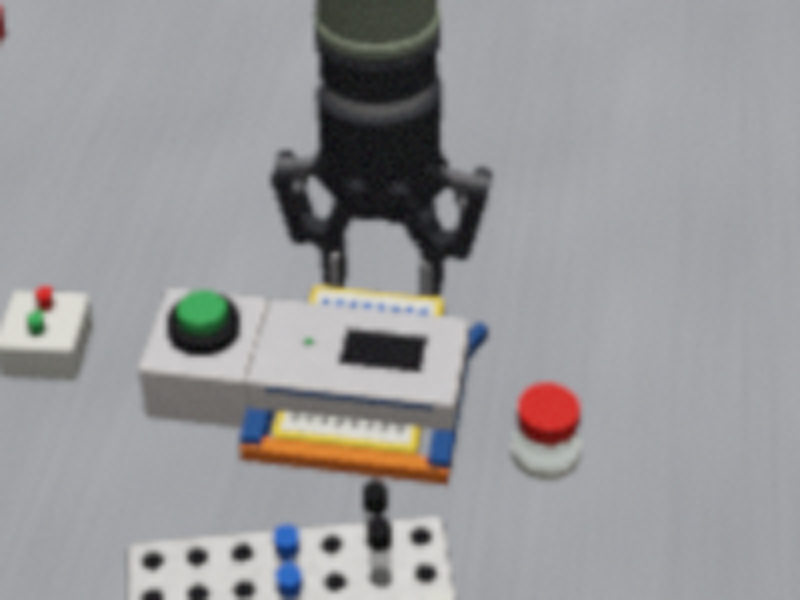

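The plate is under the beam with its leading edge on the orange bar at about (345,445). I'll press it firmly home once more, back off and check with the wrist camera.

Run:
```python
from h import *
import cv2
x=.5243; zc=.001
print(bot.move_linear([x,.1,zc],speed=.01,until_force=12),bot.read_position()[1])
bot.wait(.2); print(bot.read_ft_force())
bot.move_linear([x,.04,zc],speed=.1)
bot.move_linear([x,.04,.2],speed=.2)
bot.set_gripper(0.0)
bot.move_pose([.57,.13,.2],q_yaw(0))
bot.wait(.2)
T=wristT(); np.save("T2.npy",T); im=bot.camera("wrist"); cv2.imwrite("pics/w2.png",im[:,:,::-1])
im=bot.camera("side"); cv2.imwrite("pics/side2.png",im[:,:,::-1])
print(bot.read_clock())
a=bot.calibration
# triangulate button from scene0/side0 picks
import numpy as np
Ps=[];pt=[]
for n,(u,v) in(("scene",(240+143.4,90+78.9)),("side",(230+50.4,180+77.1))):
    c=a(n);Ps.append(np.array(c['mtx'])@np.array(c['extrinsics'])[:3]);pt.append(np.array([[u],[v]]))
h=cv2.triangulatePoints(*Ps,*pt);print((h[:3]/h[3]).ravel())
```

```text
True 0.08503543668443062
[ 0.1992573  -0.08157054 -0.96228456]
21.1083
[0.61839703 0.17652217 0.06479209]
```

View pics/w2.png

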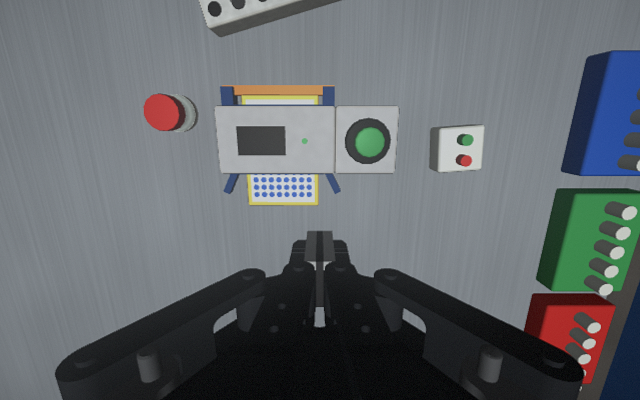

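The plate is square in the channel: rear corners at (247,206) and (318,206), front rim against the bar at row ~96. The button is at (370,141).

Run:
```python
from h import *
import cv2
T=np.load("T2.npy");K=np.array(bot.calibration("wrist")["mtx"]);P=lambda u,v,z: ray(K,T,u,v,z)[:2].round(4)
print("rear",P(247,206,.015),P(318,206,.015),"front",P(242,96,.015),P(319,96,.015),"beam front",P(218,173,.045),P(398,173,.045),"beam back",P(218,106,.045),P(398,106,.045),"bar",P(236,95,.012),P(322,95,.012),"leads",P(229,192,.012),P(336,191,.012))
b=P(370,141,.063);print("button",b)
c=cv2.imread("pics/w2.png")[75:225,210:410]; cv2.imwrite("pics/c2.png",cv2.resize(c,None,fx=4,fy=4,interpolation=2))
```

```text
rear [0.4818 0.0963] [0.5685 0.0962] front [0.4852 0.2229] [0.5699 0.2228] beam front [0.4614 0.1426] [0.6546 0.1424] beam back [0.4681 0.2111] [0.6496 0.2108] bar [0.4778 0.2242] [0.5732 0.2241] leads [0.4603 0.1132] [0.5904 0.1143]
button [0.6198 0.1774]
```

View pics/c2.png

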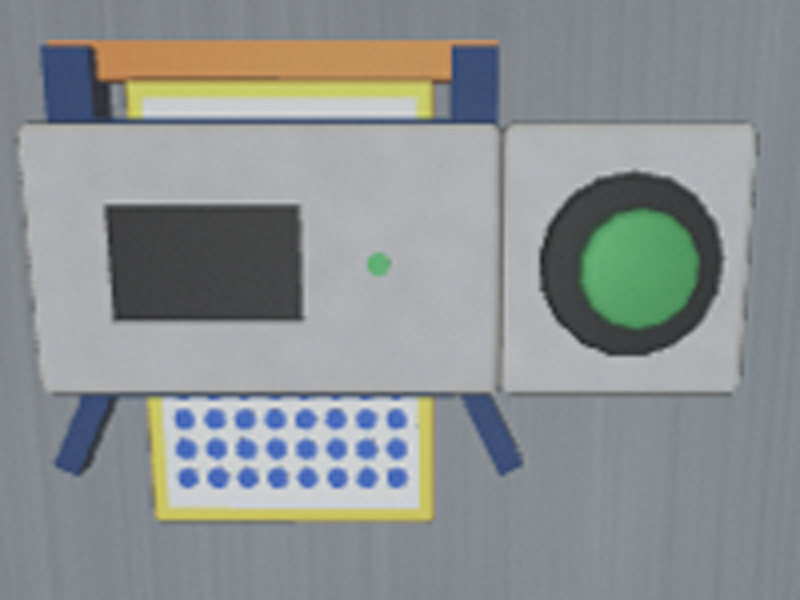

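The plate is flush on the bar: rear edge to bar measures 128 mm. Now I'll press the button.

Run:
```python
from h import *
import cv2
b=[.619,.1758]
bot.move_pose([*b,.12],q_yaw(0))
bot.move_linear([*b,.075],speed=.1)
print(bot.move_linear([*b,.04],speed=.015,until_force=2),bot.read_position())
print(bot.move_linear([*b,.035],speed=.015,until_force=15),bot.read_position(),bot.read_ft_force())
p=bot.read_position()
bot.wait(.2); print(bot.read_ft_force(),bot.read_position())
bot.move_linear([*b,.12],speed=.1)
bot.move_pose([.57,.13,.2],q_yaw(0)); bot.wait(.2)
im=bot.camera("wrist"); cv2.imwrite("pics/w3.png",im[:,:,::-1])
print(bot.read_clock(),bot.read_ft_force(), cv2.absdiff(cv2.GaussianBlur(im[:,:,::-1],(5,5),0),cv2.GaussianBlur(cv2.imread("pics/w2.png"),(5,5),0))[75:225,130:500].max())
```

```text
True [0.61898665 0.17580021 0.06494769]
True [0.6190425  0.17582598 0.06110956] [-1.02867315  0.03464743  4.60478948]
[-1.15010709  0.15993266  5.52871355] [0.61902976 0.17578669 0.06108469]
25.575 [ 0.0656227  -0.05818505 -0.07989927] 98
```

The depth is a bit ambiguous (5.5 N held), so I'll press again more firmly, holding against the hard stop.

Run:
```python
from h import *
import cv2
b=[.619,.1758]
bot.move_pose([*b,.12],q_yaw(0))
bot.move_linear([*b,.072],speed=.1)
print(bot.move_linear([*b,.0585],speed=.015,until_force=30),bot.read_position())
bot.wait(.3); print(bot.read_ft_force(),bot.read_position())
bot.move_linear([*b,.12],speed=.1)
bot.move_pose([.57,.13,.2],q_yaw(0)); bot.wait(.3)
im=bot.camera("wrist"); cv2.imwrite("pics/w3.png",im[:,:,::-1])
im2=cv2.imread("pics/w2.png")
cv2.imwrite("pics/c3.png",np.vstack([cv2.resize(q[75:225,130:500],None,fx=2,fy=2) for q in (im2,im[:,:,::-1])]))
print(bot.read_clock(),bot.read_ft_force(),bot.read_position())
```

```text
False [0.61939474 0.17588815 0.06086458]
[-5.06581688 -0.7888415  16.45020048] [0.61944806 0.17592374 0.06090217]
29.675 [-0.46533876  0.18220617 -0.38242666] [0.56973617 0.13027017 0.19884824]
```

View pics/c3.png

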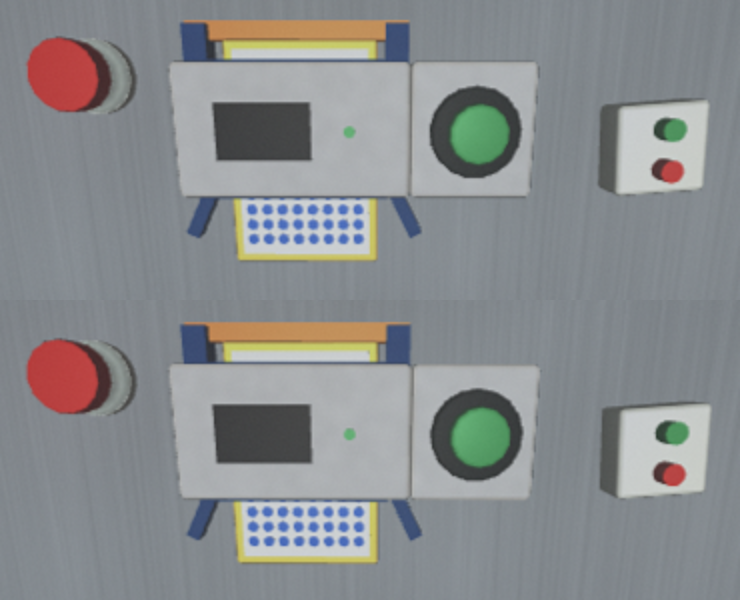

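The button bottomed out on a hard stop (z 0.061 at 16 N) and has sprung back. The plate and its neighbours haven't moved, and the arm is clear.

```bash
python3 -c "
from cell import bot
bot.close_job(); print(bot.read_clock())"
```

```text
the job is handed in; nothing more can be done
the job is handed in; nothing more can be done
```

The plate is home under the beam, the button has been pressed and released, and the job is handed in; no verdict is reported. The clock stood at about 30 s when I handed in.

- **Plate:** I squared it with a two-finger push on its side, then pushed its rear edge down the channel onto the orange stop bar and pressed it there with a 12 N threshold. The last wrist picture that I measured put its rear edge 128 mm from the bar, square, and about 2 mm off the channel centre. Its height and tilt were not measured, but nothing in the pictures suggested it left the bench.
- **Button:** I pressed it twice. The first press stopped at z ≈ 0.061 m with only about 5.5 N held, which left the depth unclear. The second reached the same height at 16 N, so it was against the hard stop. The picture afterwards shows it sprung back up.
- **Everything else:** the jar and vial block show no movement in the before and after wrist pictures. The other items were not in view there, though the arm never went near them.

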